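# Free the ratchet and bring the book press down

### The job

Close the lever press on the book: press the ratchet pawl's thumb tab down as far as it goes so that the pawl swings clear of the teeth, then push the raised lever by its crossbar down past the teeth until its foot rests on the book. Only press and push: do not lift the lever, leave the pawl swung clear, the book where it lies and the other things on the bench alone.

Things in the scene. Friction and masses are not known exactly. Their poses are not given: they have to be found in the camera images.
- press: Bench lever press, fixed: grey base plate 200 x 340 x 14 mm, two cheek plates (52 mm long, 120 mm tall) carrying the lever's level pivot. Origin on the bench directly below the pivot, which is 105 mm up; z up, +y along the lever towards its handle (roughly the robot's left), x parallel to the pivot.
- lever (a joint): Lever angle, rad: 0 parked, 0.85 rad above level; grows as it goes down; at 0.85 it is level and its foot meets the book; stop at 0.89. Starts at 0.06 to 0.20. A toothed steel sector turns with it; with the pawl engaged a tooth catches at 0.22 (others at 0.50, 0.78) and it goes no lower. Stiff: stays where left; pawl free, some 2 to 6 N on the crossbar pushes it down.
- handle (a point): Centre of the lever's black crossbar: a round bar 24 mm thick, 120 mm long, parallel to the press's x, 205 mm from the pivot along the lever. It moves on an arc about the pivot; its upper side is 12 mm above this point. The lever's beam (24 mm wide, 16 mm thick) joins it in the middle. With the lever level it is 105 mm above the bench.
- pawl (a joint): Ratchet pawl angle, rad: 0 engaged (the start); grows as its thumb tab is pressed down; hard stop at 0.40. Its hook is clear of the teeth from about 0.15. Stiff hinge without spring: it stays where left; pressing the tab takes 3 to 6 N. Pivot parallel to the press's x, at y = -68 mm, 45 mm above the bench (press frame).
- tab (a point): Middle of the upper face of the pawl's flat steel thumb tab, 42 mm (x) by 44 mm (y), 6 mm thick, at the -y end of the press, opposite the handle. At the start it lies at y = -145 mm, 72 mm above the bench (press frame); pressed fully home it is 40 mm above the bench and 4 mm further to -y. Nothing stands above it.
- book: The book being pressed, 190 x 135 x 44 mm, loose on the base plate under the lever's foot, its upper face 58 mm above the bench. Origin at the centre of its underside.
- spool_a: thread spool, 42 mm wide, 50 mm tall, standing beside the book. A bystander; origin at the centre of its underside
- spool_b: thread spool, 42 mm wide, 50 mm tall, standing near the pawl's thumb tab. A bystander; origin at the centre of its underside
- glue_jar: closed glue jar, 60 mm wide, 80 mm tall, standing beyond the press. A bystander; origin at the centre of its underside
- weight: brass weight with a knob, 56 mm wide, 66 mm tall, standing beyond the lever's handle end. A bystander; origin at the centre of its underside
- brush: paste brush lying on the bench, to the right. A bystander; origin at the middle of its length, on the bench
- hammer: hammer lying on the bench, to the right. A bystander; origin at the middle of its length, on the bench
- tin: tin can, 68 mm wide, 90 mm tall, on the left. A bystander; origin at the centre of its underside

How it is judged (in metres and radians):
On the way, in this order (a step that is already met when the one before it is completed fails the run):
1. the pawl is pressed free (past 0.28 rad) while the lever is still up (value of joint pawl above 0.28 rad and value of joint lever below 0.4 rad), for 0.1 s.
2. the lever is pushed down past its last tooth onto the book (value of joint lever above 0.82 rad), for 0.2 s.
At the end, for the whole second after the job is handed in: The lever is down and at rest with its foot on the book (joint above 0.82 rad, level is 0.85), the pawl is still swung clear (above 0.28 rad), and the book lies within 15 mm of where it was (value of joint lever above 0.82 rad and value of joint pawl above 0.28 rad and distance of book from where it was at the start of the episode below 0.015 m and linear speed of book below 0.02 m/s and velocity of joint lever between -0.05 and 0.05 rad/s); the robot touches nothing.
It fails at once if the lever is lifted above its parked height (value of joint lever below 0 rad).
It fails at once if the book is shifted or lifted by more than 20 mm (distance of book from where it was at the start of the episode above 0.02 m).
It fails at once if another thing on the bench is moved or lifted by more than 25 mm (distance of any of spool_a, spool_b, glue_jar, weight, brush, hammer, tin from where it was at the start of the episode above 0.025 m).
It also fails if it takes over 51 s, if anything falls off the work surface, if the arm or the gripper's body presses on something with over 40 N, if the wrist force passes 120 N, or if a joint passes its speed limit or range.

### The arm

A 6-joint arm with a two-finger parallel gripper is mounted at the origin on the work surface. World frame = base frame: x ahead of the robot, y to its left, z up, the work surface at z = 0. Lengths are in mm, angles in rad, forces in N, time in s.
With the tool pointing down it reaches from about 300 to 775 mm from the base axis. Payload 14.6 kg.
Tool frame: the origin (TCP) lies on the front face of the gripper's body, between the roots of the fingers; the fingertips stand 97 mm ahead of it and the grasp point (between the pads) lies 78 mm ahead of it; z points along the fingers, y is the line along which they close (so a half turn about z gives the same grasp; the last joint's range is limited). The gripper opens to 94 mm and grips with 3 to 60 N. Pads are 16 mm wide; open, the fingers measure 119 mm over their backs; the gripper's body (75 mm by 177 mm) begins 78 mm behind the grasp point.
Start: joints at [1.223, 0.3, 1.521, -0, 1.321, -0.067], TCP at [152.416, 528.45, 302.646] pointing down, gripper open.
Joint ranges: [-3.03, 3.03], [-0.79, 2.21], [0.23, 2.52], [-1.04, 4.18], [0, 3.07], [-2.55, 2.55]. Speed limits (rad/s): [2.22, 2.22, 2.57, 3.14, 3.14, 3.14].

### API

Orientations are given as [roll, pitch, yaw] about the fixed x, y, z axes, in that order (R = Rz(yaw) Ry(pitch) Rx(roll)).
In Python, from cell import * gives the robot as it stands.
- The arm moves only by the tool carry_out, never from a script. Its arguments are lists of equal length, an entry for each row: "slide": the shift along the world's x, y, z scaled (see below), a list of three; "dr": the turn, a rotation vector about the world's x, y, z scaled (see below), a list of three; "gripper": the opening in per cent of the stroke, from 0 (shut) to 100 (fully open). A call has 1 to 10 rows; each row is the pose to reach, as a shift and turn from the pose commanded when the call began, turning the shorter way round; what a row does not reach only later rows make up. The controller multiplies each number of a shift by 0.25 m and each number of a turn by 360 degrees. A row lasts 1/12 s, in which the tool goes at most 41.7 mm and 7.16 degrees, less where a joint would pass 70% of its speed; a pose out of reach is approached as far as the arm can. A call with a number of a shift or a turn outside -1 to 1 is refused whole. A call with a gripper value outside its range is refused whole. The fingers move at their own pace and stop on an object; "newtons" is the grip in N (left out, the last holds). Time passes only in rows, so rows that repeat a pose let the fingers close. It gives the time, the measured TCP pose, the force, the opening and the grip force at its end, in the units of the state.
- read_state(): the state, without advancing time (a new reading comes with each control period).
- camera(name): name is "scene" or "top"; returns the picture (384x512x3 uint8, red, green, blue); there is no depth.
- camera_model(name): a dict with "vfov" (degrees; the focal length in pixels is half the picture's height over the tangent of half this angle, whatever the lens; pixels are square), "cx", "cy" (the principal point, pixels), "k1" (the pictures are not rectified: a ray, as slopes to the right and down, at radius r is drawn at 1 + k1 r^2 times it, then the intrinsics apply), "R" (3x3) and "t" (3): a world point X has camera coordinates R X + t. Camera axes: x right, y down, z forward; pixel columns grow to the right and rows downward; lengths in mm; the calibration is good to about 2 mm. A picture is of the moment at which its call begins. camera_model takes no time and is no camera call.
- sign_off(): hands the job in; it is judged then, once.
The state is a dict: "clock": time; "joints": joint angles; "qd": joint speeds; "effort": joint torques, N m; "eef_pos": TCP position; "eef_rot": TCP orientation; "wrist_force": force on the tool from outside, world axes, zero at the start; "moment": the same for the moment, N m; "finger_gap": finger opening in mm; "finger_force": force on a finger pad.
Only numpy, scipy, OpenCV 4.12 (cv2) and the standard library are available. Lean on these libraries where they do the work, as an engineer would, in place of code of your own. Each camera call takes 0.05 s, during which the arm holds its last target. There are 200 camera calls.

## Working session

There is one attempt and no reset: what is moved stays moved. The work goes in short steps, Python scripts to look and compute and a tool call to move; the robot and the scene stay as the last step left them, time stands still between calls to the robot, and variables do not carry over. Pictures are saved under pics/ and viewed, at most 10 in all, crops included, and the job is handed in when it is done.

Besides the shell and the picture viewer there is one more tool, called as a command line: name --argument value ..., lists and objects as JSON in quotes. carry_out: Moves the arm, as the interface text tells. Its arguments: {"type":"object","properties":{"slide":{"type":"array","items":{"type":"array","items":{"type":"number","minimum":-1,"maximum":1}}},"dr":{"type":"array","items":{"type":"array","items":{"type":"number","minimum":-1,"maximum":1}}},"gripper":{"type":"array","items":{"type":"number"}},"newtons":{"type":"number"}},"required":["slide","dr","gripper"]}

```bash
mkdir -p pics; python3 - <<'E'
from cell import *
import cv2
s=read_state();print({k:s[k] for k in('clock','eef_pos','eef_rot','wrist_force','finger_gap')})
for n in('scene','top'):
    cv2.imwrite(f'pics/{n}0.png',camera(n)[:,:,::-1]);print(camera_model(n))
E
```

```text
{'clock': 0.0, 'eef_pos': array([152.35246847, 528.30676619, 302.10095131]), 'eef_rot': array([-3.14044861e+00, -7.50001922e-05,  2.86081651e+00]), 'wrist_force': array([0.07148228, 0.13240339, 0.08023576]), 'finger_gap': 93.89465619623334}
{'vfov': 54.02806892908503, 'cx': 250.68501804728737, 'cy': 199.1578230907328, 'k1': 0.03589915111123701, 'R': array([[ 0.66969704,  0.74247214,  0.01552408],
       [ 0.450427  , -0.38947977, -0.80338099],
       [-0.59044169,  0.54501434, -0.59526295]]), 't': array([-355.29537605, -111.20112709, 1598.10992126])}
{'vfov': 42.72618105088194, 'cx': 246.74693527434172, 'cy': 185.90941582825076, 'k1': -0.04281215567458304, 'R': array([[ 0.04247438, -0.99909239, -0.00321362],
       [-0.97635253, -0.04082479, -0.21229477],
       [ 0.21197089,  0.01215471, -0.97720039]]), 't': array([ -32.18581669,  581.27614335, 1494.77830603])}
```

View pics/scene0.png

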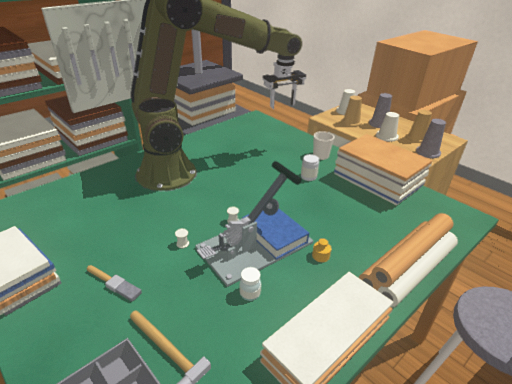

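View pics/top0.png

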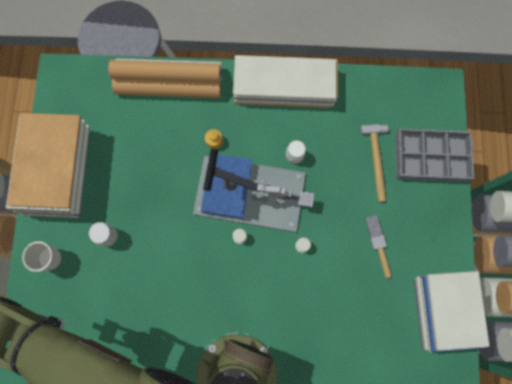

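The scene shows the press in mid-bench. In the top view the crossbar is at about (211,170), the tab at (306,198), the weight at (213,138), the jar at (296,152), spool_a at (240,237) and spool_b at (303,245). I'll crop in closer.

```bash
cat > h.py <<'E'
import numpy as np,cv2
from cell import *
def cam(n):
    m=camera_model(n);f=192/np.tan(np.radians(m['vfov'])/2);return m,f
def ray(n,u,v):
    m,f=cam(n);d=np.array([(u-m['cx'])/f,(v-m['cy'])/f]);s=d.copy()
    for _ in range(20): s=d/(1+m['k1']*(s@s))
    R=np.array(m['R']);return -R.T@m['t'],R.T@np.r_[s,1]
def onz(n,u,v,z):
    c,d=ray(n,u,v);return c+d*(z-c[2])/d[2]
def proj(n,X):
    m,f=cam(n);p=np.array(m['R'])@X+m['t'];s=p[:2]/p[2];s=s*(1+m['k1']*(s@s));return s*f+[m['cx'],m['cy']]
def tri(u1,u2):
    c,d=ray('top',*u1);e,g=ray('scene',*u2)
    k=np.linalg.lstsq(np.c_[d,-g],e-c,rcond=None)[0];a=c+d*k[0];b=e+g*k[1];return (a+b)/2,np.linalg.norm(a-b)
E
python3 - <<'E'
import cv2
a=cv2.imread('pics/top0.png')[125:260,185:325];b=cv2.imread('pics/scene0.png')[150:310,170:340]
cv2.imwrite('pics/c1.png',cv2.resize(a,(700,600) if 0 else None,fx=4.4,fy=4.4,interpolation=2))
cv2.imwrite('pics/c2.png',cv2.resize(b,None,fx=3.7,fy=3.7,interpolation=2))
E
```

```text
(no output)
```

View pics/c1.png

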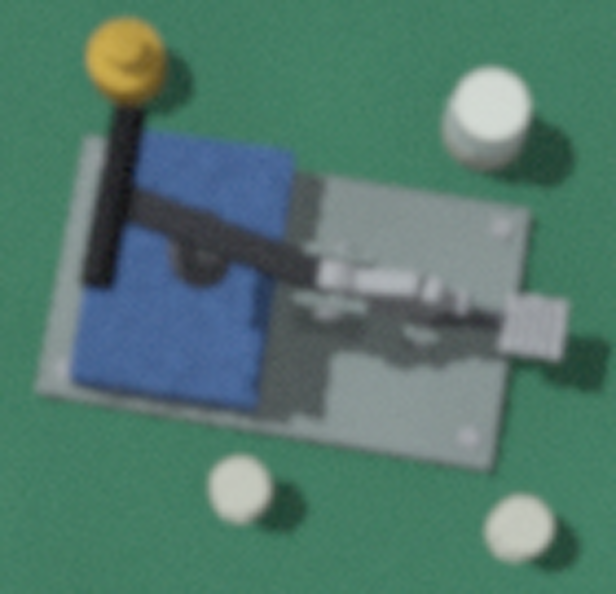

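View pics/c2.png

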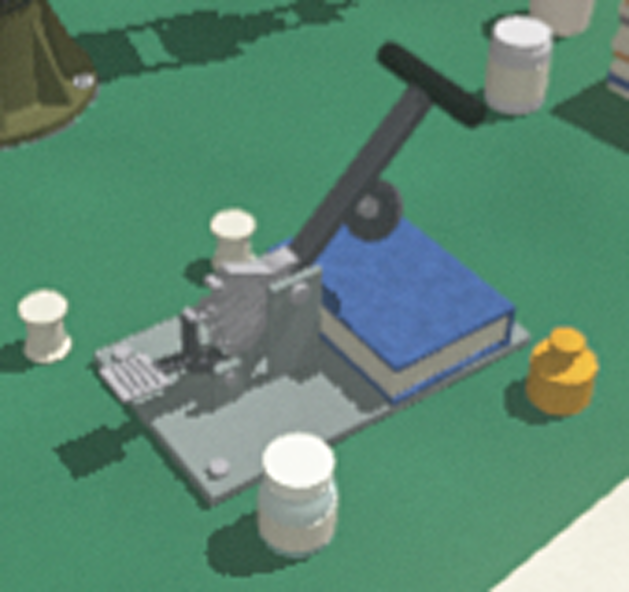

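The top crop shows the base plate corners, the tab centre at crop (533,327) and the crossbar from crop (127,108) to (99,286). The scene crop shows the crossbar from (389,53) to (473,114) and the tab near (133,377).

```bash
python3 - <<'E'
from h import *
np.set_printoptions(precision=1,suppress=True)
T=lambda u,v:((u+.5)/4.4-.5+185,(v+.5)/4.4-.5+125)
S=lambda u,v:((u+.5)/3.7-.5+170,(v+.5)/3.7-.5+150)
P=[onz('top',*T(*c),14) for c in((86,138),(530,207),(492,470),(38,392))]
for p in P:print(p)
print([np.linalg.norm(P[i]-P[i-1]) for i in range(4)],'centre',np.mean(P,0))
d=(P[0]-P[1]+P[3]-P[2])[:2];print('yaw of +y',np.degrees(np.arctan2(d[1],d[0])))
tab=onz('top',*T(533,327),72);print('tab',tab,'tri',tri(T(533,327),S(133,377)))
h,e=tri(T(113,197),S(431,84));print('handle',h,e)
d=(h-tab)[:2];print('dir',np.degrees(np.arctan2(d[1],d[0])),np.linalg.norm(d))
for n,c,z in(('weight',(126,60),50),('jar',(492,103),80),('spA',(240,489),50),('spB',(520,527),50)):print(n,onz('top',*T(*c),z))
E
```

```text
[688.3 138.5  14. ]
[ 648.6 -197.    14. ]
[ 449.9 -172.8   14. ]
[493.4 162.   14. ]
[np.float64(196.30568135828022), np.float64(337.8515472475705), np.float64(200.2390765179885), np.float64(337.6019747497457)] centre [570.  -17.3  14. ]
yaw of +y 82.92612976027254
tab [ 546.  -194.4   72. ] tri (array([ 546.2, -195.8,   67.8]), np.float64(2.3172290998930603))
handle [584.7  93.7 246.7] 1.7697906996840027
dir 82.35017969939587 290.6830500929396
weight [739.5 108.7  50. ]
jar [ 708.5 -161.    80. ]
spA [424.3   9.4  50. ]
spB [ 405.6 -190.2   50. ]
```

The plate measures about 338 x 198 mm, and the heights (tab about 70, handle about 247) agree with the specification. Press +y points at 82.9°, the pivot is at about (564,-50) and the lever starts near 0.07 rad. I'm moving above the tab with the fingers shut and the wide axis along press x.

carry_out --slide '[[0.52,-0.96,0.3],[0.52,-0.96,0.3],[0.52,-0.96,0.3],[0.52,-0.96,0.3],[0.52,-0.96,0.3],[0.52,-0.96,0.3],[0.52,-0.96,0.3],[0.52,-0.96,0.3]]' --dr '[[0,0,-0.075],[0,0,-0.075],[0,0,-0.075],[0,0,-0.075],[0,0,-0.075],[0,0,-0.075],[0,0,-0.075],[0,0,-0.075]]' --gripper '[0,0,0,0,0,0,0,0]'

```text
clock: 0.77
eef_pos: [284.2, 285.2, 379.4]
eef_rot: [3.139, 0.001, 2.386]
wrist_force: [0.1, -0.3, 0.9]
finger_gap: 44.5
finger_force: 0.0
```

carry_out --slide '[[0.52,-0.96,0],[0.52,-0.96,0],[0.52,-0.96,0],[0.52,-0.96,0],[0.52,-0.96,0],[0.52,-0.96,0],[0.52,-0.96,0],[0.52,-0.96,0]]' --dr '[[0,0,-0.075],[0,0,-0.075],[0,0,-0.075],[0,0,-0.075],[0,0,-0.075],[0,0,-0.075],[0,0,-0.075],[0,0,-0.075]]' --gripper '[0,0,0,0,0,0,0,0]'

```text
clock: 1.43
eef_pos: [413.7, 45.7, 376.9]
eef_rot: [-3.14, 0.0, 1.914]
wrist_force: [0.0, 0.2, -0.2]
finger_gap: 0.4
finger_force: 0.0
```

carry_out --slide '[[0.52,-0.96,0],[0.52,-0.96,0],[0.52,-0.96,0],[0.52,-0.96,0],[0.52,-0.96,0],[0.52,-0.96,0],[0.52,-0.96,0],[0.52,-0.96,0]]' --dr '[[0,0,-0.075],[0,0,-0.075],[0,0,-0.075],[0,0,-0.075],[0,0,-0.075],[0,0,-0.075],[0,0,-0.075],[0,0,-0.075]]' --gripper '[0,0,0,0,0,0,0,0]'

```text
clock: 2.1
eef_pos: [543.7, -194.0, 375.8]
eef_rot: [-3.139, -0.0, 1.445]
wrist_force: [-0.1, -0.3, -0.7]
finger_gap: 0.4
finger_force: 0.0
```

carry_out --slide '[[0.01,0,-0.7],[0.01,0,-0.7],[0.01,0,-0.7],[0.01,0,-0.7],[0.01,0,-0.7],[0.01,0,-0.7],[0.01,0,-0.7]]' --dr '[[0,0,0],[0,0,0],[0,0,0],[0,0,0],[0,0,0],[0,0,0],[0,0,0]]' --gripper '[0,0,0,0,0,0,0]'

```text
clock: 2.68
eef_pos: [545.6, -191.0, 204.6]
eef_rot: [3.14, 0.0, 1.448]
wrist_force: [0.7, -0.1, 1.3]
finger_gap: 0.7
finger_force: 0.0
```

```bash
python3 - <<'E'
from h import *
a=camera('scene')[150:310,150:320,::-1];b=camera('top')[140:270,220:350,::-1]
f=lambda i:cv2.resize(i,(395,372),interpolation=2)
cv2.imwrite('pics/n1.png',np.hstack([f(a),f(b)]))
E
```

```text
(no output)
```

View pics/n1.png

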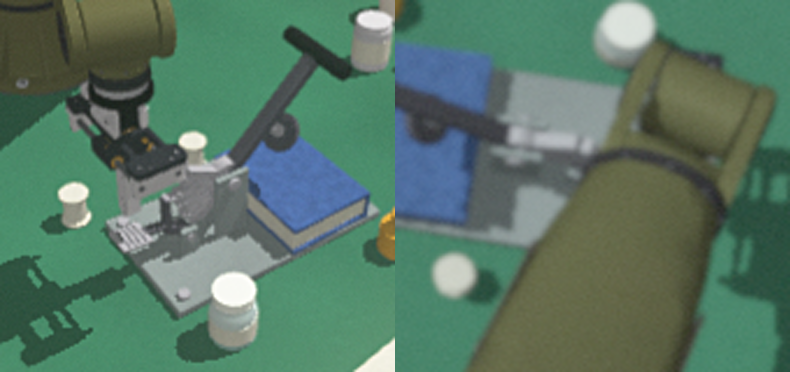

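The fingers hang over the tab: the tips are at (130,205) and the tab at (128,232) in the left crop, and spool_b is clear. Pressing down.

carry_out --slide '[[0,0,-0.06],[0,0,-0.11],[0,0,-0.14],[0,-0.005,-0.17],[0,-0.01,-0.2],[0,-0.015,-0.22],[0,-0.015,-0.235],[0,-0.015,-0.245],[0,-0.015,-0.255],[0,-0.015,-0.255]]' --dr '[[0,0,0],[0,0,0],[0,0,0],[0,0,0],[0,0,0],[0,0,0],[0,0,0],[0,0,0],[0,0,0],[0,0,0]]' --gripper '[0,0,0,0,0,0,0,0,0,0]'

```text
clock: 3.62
eef_pos: [545.2, -195.5, 140.0]
eef_rot: [3.141, 0.0, 1.447]
wrist_force: [-4.6, 0.6, 12.3]
finger_gap: 0.5
finger_force: 6.3
```

carry_out --slide '[[0,-0.003,-0.01],[0,-0.003,-0.015],[0,-0.003,-0.02],[0,-0.003,-0.02]]' --dr '[[0,0,0],[0,0,0],[0,0,0],[0,0,0]]' --gripper '[0,0,0,0]'

```text
clock: 3.95
eef_pos: [546.4, -197.0, 138.7]
eef_rot: [3.135, 0.003, 1.447]
wrist_force: [-4.8, -4.9, 35.3]
finger_gap: 0.8
finger_force: 17.5
```

The tab is at its hard stop: the tips are at about 41 mm and the force jumped to 35 N. I'm retreating straight up.

carry_out --slide '[[0,0,0.1],[0,0,0.99],[0,0,0.99],[0,0,0.99],[0,0,0.99],[0,0,0.99],[0,0,0.99],[0,0,0.99]]' --dr '[[0,0,0],[0,0,0],[0,0,0],[0,0,0],[0,0,0],[0,0,0],[0,0,0],[0,0,0]]' --gripper '[0,0,0,0,0,0,0,0]'

```text
clock: 4.62
eef_pos: [545.2, -196.1, 385.9]
eef_rot: [3.135, 0.002, 1.447]
wrist_force: [1.2, 0.0, 0.3]
finger_gap: 0.6
finger_force: 0.0
```

carry_out --slide '[[0.02,0.3,0.08],[0.1,0.95,0.08],[0.1,0.95,0.08],[0.1,0.95,0.08],[0.1,0.95,0.08],[0.1,0.95,0.08],[0.1,0.95,0.08],[0.1,0.95,0.08]]' --dr '[[0,0,0],[0,0,0],[0,0,0],[0,0,0],[0,0,0],[0,0,0],[0,0,0],[0,0,0]]' --gripper '[0,0,0,0,0,0,0,0]'

```text
clock: 5.28
eef_pos: [569.9, 42.9, 400.0]
eef_rot: [-3.14, 0.0, 1.45]
wrist_force: [-0.6, 0.2, 1.2]
finger_gap: 0.2
finger_force: 0.0
```

```bash
python3 - <<'E'
from h import *
a=camera('scene')[130:290,170:340,::-1];b=camera('top')[125:255,190:320,::-1]
f=lambda i:cv2.resize(i,(395,372),interpolation=2)
cv2.imwrite('pics/n2.png',np.hstack([f(a),f(b)]))
E
```

```text
(no output)
```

View pics/n2.png

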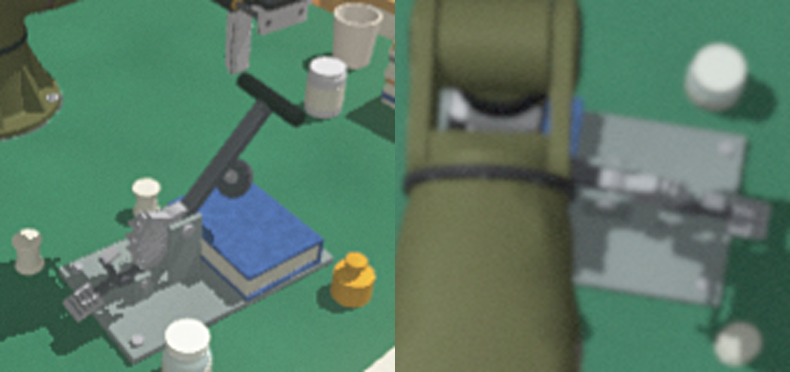

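The pawl tab is down near the plate, at (82,300) in the left crop, and the lever is still raised. I'm moving above the crossbar centre.

carry_out --slide '[[0.05,0.22,0],[0.05,0.22,0],[0.05,0.22,-0.1],[0.05,0.22,-0.14],[0.05,0.22,-0.14]]' --dr '[[0,0,0],[0,0,0],[0,0,0],[0,0,0],[0,0,0]]' --gripper '[0,0,0,0,0]'

```text
clock: 5.8
eef_pos: [582.0, 95.5, 363.4]
eef_rot: [-3.137, 0.001, 1.446]
wrist_force: [0.1, -0.2, -0.1]
finger_gap: 0.3
finger_force: 0.0
```

```bash
python3 - <<'E'
from h import *
a=camera('scene')[130:230,220:330,::-1]
cv2.imwrite('pics/n3.png',cv2.resize(a,None,fx=5,fy=5,interpolation=2))
for n,X in(('tip',np.array([582.4,96.5,269])),('bar',np.array([582,94,249]))):print(n,(proj('scene',X)-[220,130])*5)
E
```

```text
tip [335.08588713 177.26314312]
bar [329.41179175 206.29429843]
```

View pics/n3.png

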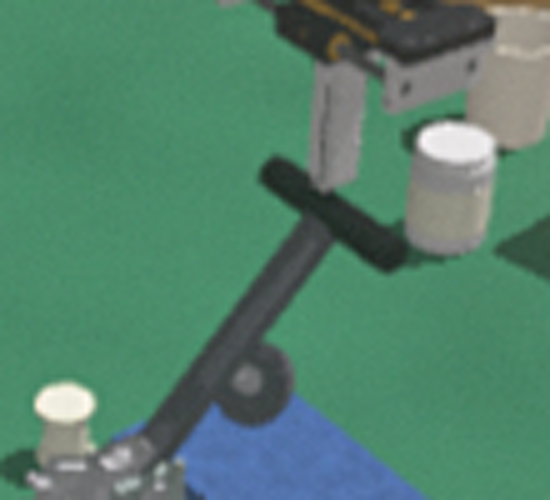

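The tips hang just above the crossbar centre, at (330,190) in the crop. I'm pushing down along the arc.

carry_out --slide '[[0,0.015,-0.045],[0,0.034,-0.082],[0.005,0.06,-0.115],[0.01,0.084,-0.146],[0.015,0.106,-0.18],[0.015,0.126,-0.216],[0.02,0.144,-0.253],[0.02,0.161,-0.29],[0.02,0.176,-0.328],[0.023,0.189,-0.367]]' --dr '[[0,0,0],[0,0,0],[0,0,0],[0,0,0],[0,0,0],[0,0,0],[0,0,0],[0,0,0],[0,0,0],[0,0,0]]' --gripper '[0,0,0,0,0,0,0,0,0,0]'

```text
clock: 6.68
eef_pos: [588.6, 144.4, 275.8]
eef_rot: [3.138, -0.002, 1.447]
wrist_force: [-0.7, 4.8, 6.8]
finger_gap: 0.8
finger_force: 3.2
```

carry_out --slide '[[0,0.011,-0.04],[0,0.02,-0.08],[0,0.028,-0.12],[0,0.033,-0.16],[0,0.036,-0.19],[0,0.037,-0.21],[0,0.037,-0.22],[0,0.037,-0.225]]' --dr '[[0,0,0],[0,0,0],[0,0,0],[0,0,0],[0,0,0],[0,0,0],[0,0,0],[0,0,0]]' --gripper '[0,0,0,0,0,0,0,0]'

```text
clock: 7.35
eef_pos: [588.3, 152.9, 218.5]
eef_rot: [3.141, -0.0, 1.447]
wrist_force: [0.1, 2.8, 4.4]
finger_gap: -0.1
finger_force: 2.2
```

Nearly level now, so I'm going down in small steps and watching the force.

carry_out --slide '[[0,0,-0.008],[0,0,-0.016],[0,0,-0.02],[0,0,-0.02]]' --dr '[[0,0,0],[0,0,0],[0,0,0],[0,0,0]]' --gripper '[0,0,0,0]'

```text
clock: 7.68
eef_pos: [588.3, 153.0, 214.2]
eef_rot: [3.141, -0.0, 1.447]
wrist_force: [-1.2, 2.0, 9.5]
finger_gap: 0.6
finger_force: 4.6
```

carry_out --slide '[[0,0,-0.004],[0,0,-0.008],[0,0,-0.008],[0,0,-0.008]]' --dr '[[0,0,0],[0,0,0],[0,0,0],[0,0,0]]' --gripper '[0,0,0,0]'

```text
clock: 8.02
eef_pos: [588.4, 153.0, 213.8]
eef_rot: [3.14, -0.001, 1.447]
wrist_force: [-7.8, 1.3, 23.2]
finger_gap: 0.6
finger_force: 11.7
```

The force climbs without any further motion, and the tips are at 117 mm, so the lever is level and its foot is on the book. Lifting clear.

carry_out --slide '[[0,0,0.02],[0,0,0.1],[0,0,0.25],[0,0,0.6],[0,0,0.6],[0,0,0.6]]' --dr '[[0,0,0],[0,0,0],[0,0,0],[0,0,0],[0,0,0],[0,0,0]]' --gripper '[0,0,0,0,0,0]'

```text
clock: 8.52
eef_pos: [588.6, 152.7, 369.1]
eef_rot: [3.132, -0.002, 1.447]
wrist_force: [0.7, -0.5, 1.5]
finger_gap: 0.2
finger_force: 0.0
```

carry_out --slide '[[-0.5,0.8,0],[-0.5,0.8,0],[-0.5,0.8,0],[-0.5,0.8,0],[-0.5,0.8,0],[-0.5,0.8,0],[-0.5,0.8,0],[-0.5,0.8,0]]' --dr '[[0,0,0],[0,0,0],[0,0,0],[0,0,0],[0,0,0],[0,0,0],[0,0,0],[0,0,0]]' --gripper '[0,0,0,0,0,0,0,0]'

```text
clock: 9.18
eef_pos: [462.5, 353.6, 360.7]
eef_rot: [-3.141, 0.001, 1.449]
wrist_force: [0.8, -0.7, 1.0]
finger_gap: 0.8
finger_force: 0.0
```

```bash
python3 - <<'E'
from h import *
a=camera('scene')[150:310,170:340,::-1];b=camera('top')[125:255,190:320,::-1]
f=lambda i:cv2.resize(i,(395,372),interpolation=2)
cv2.imwrite('pics/n4.png',np.hstack([f(a),f(b)]))
E
```

```text
(no output)
```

View pics/n4.png

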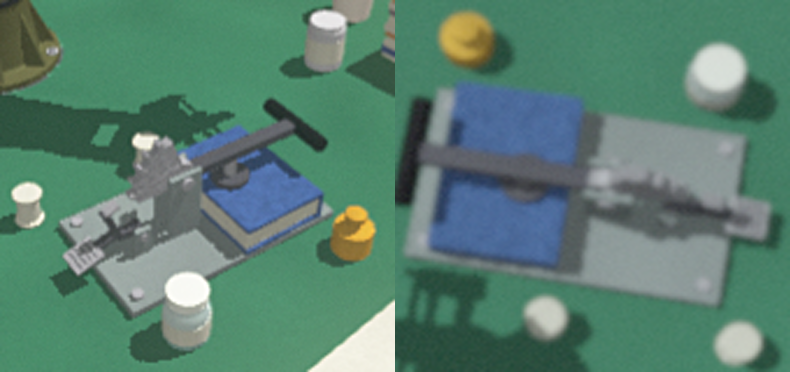

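The lever lies level with its foot on the book at (232,178), the pawl tab is still down at (82,258), and the other things are in place.

```bash
python3 -c "
from cell import *
print(sign_off())"
```

```text
the job is handed in; nothing more can be done
None
```

I pressed the pawl to its stop, pushed the lever down until its foot rested on the book, and handed the job in at about 9 s; the last picture showed the pawl still clear and nothing else moved, but no verdict came back.

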